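# Key the echo test on

### The job

Slide the grey ultrasonic sensor module along the bench, without lifting or tipping it, from the yellow outline until it sits wholly and squarely inside the green outline, and let go of it. Then take the red-handled key from the pine stand, push it into the keyhole of the grey test console until its collar is fully home (the pins inside are sticky, so it may need a firmer push and a little wiggling), turn it a quarter turn clockwise seen from above, and finish still holding the key turned against its return spring. Leave everything else on the bench where it is.

Things in the scene. Friction and masses are not known exactly. Their poses are not given: they have to be found in the camera images.
- module_mid (a point): Ultrasonic sensor module, loose, about 0.2 kg: black square foot 60 x 60 mm, 8 mm thick, flat on the bench; on it a grey box 22 mm (x) x 40 mm (y) x 44 mm tall, top 52 mm above the bench; two silver transducers stick out 12 mm from its +x face. This point: centre of the grey box, 30 mm above the foot's underside, z up. Grip from above across the 40 mm (its y).
- mark_park: Yellow outline painted flat on the bench, inner square 80 x 80 mm, line 6 mm wide, where the module starts. Origin at its centre on the bench, axes along its sides. Yellow and green may swap sides from run to run.
- mark_test: Green outline painted flat on the bench, inner square 80 x 80 mm, line 6 mm wide, where the module must go. Origin at its centre on the bench, axes along its sides; slightly turned from run to run. Either module side may face its +x.
- key_grip (a point): Loose key, 60 g, upright in a hole of the stand. Red flat bow 30 mm wide (its x) x 10 thick (its y) x 46 tall; below it a brass collar 30 mm across, 5 thick; a 7 mm shank 14 long; lowest a brass bit 16 (x) x 6 (y) x 16 mm tall. This point: centre of the bow, 28 mm above the collar's underside, 58 above the bit's tip; z up. Same after a half turn. Grip the bow from above across its 10 mm.
- key_collar (a point): Centre of the underside of the key's collar, 30 mm above the tip of the bit; it rests on the stand's top at the start and on the console's faceplate when the key is home. Axes as for the key: x along the flat of bow and bit, z up along the key.
- lock_face (a point): Keyhole centre, in the top face of the fixed grey test console (130 x 170 mm, 70 mm high). x along the slot (19 x 9 mm plus a 3 mm bevel round its mouth), z up. The key goes straight down, flat along x either way round, 30 mm deep, until its collar lies on the steel faceplate. At 20 to 24 mm depth the bit meets two sticky pins, about 4 N each, which stay where pushed.
- lock_plug (a joint): Turning plug below the 8 mm thick faceplate, rad: 0 at rest, slot along the keyhole; 1.57 at the stop, a quarter turn clockwise seen from above. A spring (0.02 Nm at 0, 0.11 Nm at the stop) turns it back when the key is let go. The key has about 0.08 rad play in it, and can turn only with its bit wholly below the faceplate (collar within 6 mm of home).
- stand: Fixed pine stand 80 mm (its x) x 300 mm (its y), 36 mm high, with four fixed circuit boards standing up to 95 mm high, tilted a little towards its +y, between 20 mm on the -y side of its centre and its +y end. Origin under its centre. The key's 20 mm hole is 115 mm from the centre towards -y; nothing tall within 90 mm of it.
- servo_bracket: Blue aluminium U bracket 50 x 26 x 37 mm, loose bystander; leave alone. Origin under its centre.
- wheel_hub: Black nylon wheel hub, 60 mm across, 24 mm high, loose bystander; leave alone. Origin under its centre.
- chassis_plate: Green acrylic chassis plate 110 x 160 x 4 mm lying flat, loose bystander; leave alone. Origin under its centre.
- screwdriver: Screwdriver lying on the bench, loose bystander; leave alone. Origin under its middle.
There are look-alikes about, which are no part of the job. Of the things that look like the part that bears key_grip, the middle-sized one is meant.

How it is judged (in metres and radians):
On the way, in this order (a step that is already met when the one before it is completed fails the run):
1. the module sits squarely inside the green outline and is let go (x of module_mid in the frame of mark_test between -0.012 and 0.012 m and y of module_mid in the frame of mark_test between -0.012 and 0.012 m and angle between the x axis of module_mid and the x axis of mark_test, either way round below 0.26 rad and angle between module_mid's own z axis and vertical below 0.06 rad and contact force between the fingers and module below 0.3 N), for 0.2 s.
2. the key is fully home in the keyhole, not yet turned (horizontal distance between key_collar and lock_face below 0.004 m and z of key_collar in the frame of lock_face below 0.004 m and angle between key_collar's own z axis and vertical below 0.12 rad and value of joint lock_plug below 0.5 rad), for 0.1 s.
3. the key is turned a quarter turn clockwise (horizontal distance between key_collar and lock_face below 0.004 m and z of key_collar in the frame of lock_face below 0.004 m and angle between key_collar's own z axis and vertical below 0.12 rad and value of joint lock_plug above 1.31 rad), for 0.2 s.
At the end, for the whole second after the job is handed in: Module untouched in the green outline (centre within 12 mm per side, square within 15 degrees); key collar within 4 mm of faceplate and keyhole centre, upright within 7 degrees, plug turned 75 degrees or more clockwise, key gripped (over 1 N); loose bystanders within 15 mm (all of step 1 and all of step 3 and contact force between the fingers and key above 1 N and distance of each of servo_bracket, wheel_hub, chassis_plate, screwdriver from where it was at the start of the episode below 0.015 m); the arm keeps its last pose, push and grip.
It fails at once if the module is lifted off the bench (more than 6 mm) or tipped (height (world z) of module_mid above 0.036 m or angle between module_mid's own z axis and vertical above 0.2 rad).
It fails at once if a bystander is knocked away (distance of any of servo_bracket, wheel_hub, chassis_plate, screwdriver from where it was at the start of the episode above 0.03 m).
It also fails if it takes over 72 s, if anything falls off the work surface, if the arm or the gripper's body presses on something with over 40 N, if the wrist force passes 120 N, or if a joint passes its speed limit or range.

### The arm

A 6-joint arm with a two-finger parallel gripper is mounted at the origin on the work surface. World frame = base frame: x ahead of the robot, y to its left, z up, the work surface at z = 0. Lengths are in m, angles in degrees, forces in N, time in s.
With the tool pointing down it reaches from about 0.25 to 0.725 m from the base axis. Payload 9.7 kg.
Tool frame: the origin (TCP) lies between the finger pads; the fingertips stand 17 mm ahead of it and the grasp point (between the pads) lies 2 mm behind it; z points along the fingers, y is the direction in which the jaws open and shut (so a half turn about z gives the same grasp; the last joint's range is limited). The gripper opens to 85 mm and grips with 20 to 120 N. Pads are 22 mm wide; open, the fingers measure 114 mm over their backs; the gripper's body (76 mm by 85 mm) begins 54 mm behind the grasp point. The pads swing forward as they close: fully open they stand 13 mm farther back than shut.
Start: joints at [65.432, 4.979, 10.078, 95.1, 0, 90], TCP at [0.229, 0.5, 0.248] pointing down, gripper open.
Joint ranges: [-179.16, 179.16], [-48.56, 103.87], [-65.8, 70.77], [-126.05, 130.52], [-82.76, 87.17], [-180, 180]. Speed limits (degrees/s): [127.2, 127.2, 147.25, 180, 180, 180].

### API

Orientations are given as [roll, pitch, yaw] about the fixed x, y, z axes, in that order (R = Rz(yaw) Ry(pitch) Rx(roll)).
In Python, from workcell import monitor, cams, order gives the robot as it stands. The module is installed in compiled form; this text tells all that it offers.
- The arm moves only by the shell command python3 -m handwheel 'ROWS' [OPENING] [FORCE]. ROWS is JSON, a list of rows, each a list of 6 numbers: the shift along the tool's x, y, z in m, then the turn, a rotation vector about the tool's x, y, z in degrees. In form: [[tx, ty, tz, wx, wy, wz], ...]. A call has exactly 8 rows; each row shifts and turns the commanded pose from where the row before left it, along the tool's axes as they then stand; what a row does not reach is not made up. A row lasts 1/12 s, in which the tool goes at most 41.7 mm and 7.16 degrees, less where a joint would pass 70% of its speed; a pose out of reach is approached as far as the arm can. A call is refused whole if a number of a shift passes 0.0417 or a number of a turn 7.16, either way. A call with a gripper value outside its range is refused whole. OPENING is the opening, from -1 (shut) to 1 (fully open), set as the call begins (- or left out, the last holds). The fingers move at their own pace and stop on an object; FORCE is the grip in N (left out, the last holds). Time passes only in rows, so rows that do not move let the fingers close, or fill a call up. It gives the time, the measured TCP pose, the force and the opening at its end, in the units of the state.
- monitor.get_obs(): the state, without advancing time (a new reading comes with each control period).
- cams.camera(name): name is "scene" or "top" or "wrist"; returns a dict with "img" (420x560x3 uint8, red, green, blue), "depth" (420x560 float32, m along the optical axis (not along the pixel's ray), 0 where there is no reading), "fx", "fy", "cx", "cy" (pixels), "rvec" (rotation vector, rad) and "tvec" (3), from world to camera coordinates, as OpenCV has them; the wrist camera has in their place "tool_from_camera" (4x4, takes a point from camera to tool coordinates, whose origin is the TCP and whose axes are the flange's). Camera axes: x right, y down, z forward; pixel columns grow to the right and rows downward; lengths in m; the calibration is good to about 2 mm. A picture is of the moment at which its call begins: read the wrist's pose just before it.
- order.job_done(): hands the job in, once; it reports no verdict.
The state is a dict: "time": time; "q": joint angles; "qd": joint speeds; "joint_efforts": joint torques, N m; "ee_pos": TCP position; "tcp_rot": TCP orientation; "wrist_force": force on the tool from outside, world axes, zero at the start; "torque": the same for the moment, N m; "opening": finger opening in m.
Only numpy, scipy, OpenCV 4.12 (cv2) and the standard library are available. Lean on these libraries where they do the work, as an engineer would, in place of code of your own. Each camera call takes 0.05 s, during which the arm holds its last target. There are 200 camera calls.

## Working session

There is one attempt and no reset: what is moved stays moved. The work goes in short steps, Python scripts to look and compute and a shell command to move; the robot and the scene stay as the last step left them, time stands still between calls to the robot, and variables do not carry over. Pictures are saved under pics/ and viewed, about 8 in all and at most 12, crops included, and the job is handed in when it is done.

```bash
mkdir -p pics; cat > h.py <<'E'
import numpy as np, cv2
from scipy.spatial.transform import Rotation as R
from workcell import monitor, cams, order
def grab(name, tag=None, crop=None, scale=1):
    o=monitor.get_obs(); c=cams.camera(name)
    if name=="wrist":
        T=np.eye(4); T[:3,:3]=R.from_euler('xyz',o['tcp_rot'],degrees=True).as_matrix(); T[:3,3]=o['ee_pos']
        W=T@np.array(c['tool_from_camera'])
    else:
        M=np.eye(4); M[:3,:3]=cv2.Rodrigues(np.array(c['rvec'],float))[0]; M[:3,3]=np.ravel(c['tvec']); W=np.linalg.inv(M)
    c['W']=W
    if tag:
        im=c['img'][:,:,::-1]
        np.savez('pics/'+tag+'.npz',**{k:c[k] for k in('img','depth','fx','fy','cx','cy','W')})
        if crop: im=im[crop[1]:crop[3],crop[0]:crop[2]]
        cv2.imwrite('pics/'+tag+'.png',cv2.resize(im,None,fx=scale,fy=scale,interpolation=cv2.INTER_CUBIC))
    return c
def load(tag): return dict(np.load('pics/'+tag+'.npz'))
def pt(c,u,v,z=None):
    "world point of pixel, from depth or by the plane z"
    d=np.array([(u-c['cx'])/c['fx'],(v-c['cy'])/c['fy'],1.]); W=c['W']
    r=W[:3,:3]@d; o=W[:3,3]
    s=float(c['depth'][int(round(v)),int(round(u))]) if z is None else (z-o[2])/r[2]
    return np.round(o+s*r,4)
E
python3 - <<'E'
from h import *
o=monitor.get_obs(); print(o)
grab('top','top1',scale=1.4); grab('scene','scene1',scale=1.4)
E
```

```text
{'time': 0.0, 'q': array([6.54321277e+01, 5.00933673e+00, 1.00342467e+01, 9.50975563e+01,
       4.75270503e-04, 9.00004926e+01]), 'qd': array([-0.04076852,  0.03467856,  0.16622359,  0.06996663,  0.02633521,
        0.00991395]), 'joint_efforts': array([ 1.35400926e-03, -5.20389855e+01,  4.64802897e+01,  1.63080404e-02,
        1.20186887e-04, -2.44493680e-05]), 'ee_pos': array([0.22859035, 0.50003057, 0.2475981 ]), 'tcp_rot': array([-1.79927354e+02, -4.74645602e-04,  1.55431635e+02]), 'wrist_force': array([ 0.44339666, -0.01287707,  0.22301031]), 'torque': array([-0.00204207,  0.02700657,  0.00063781]), 'opening': 0.08490553190648098}
```

View pics/top1.png

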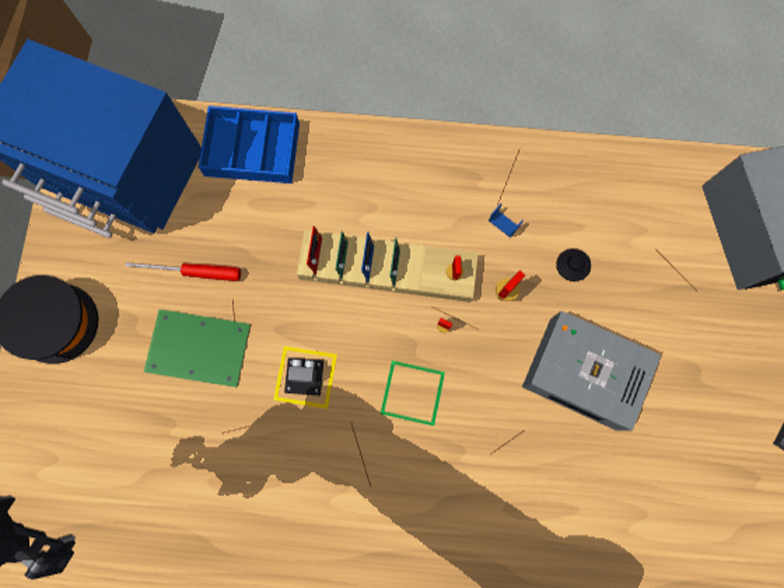

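View pics/scene1.png

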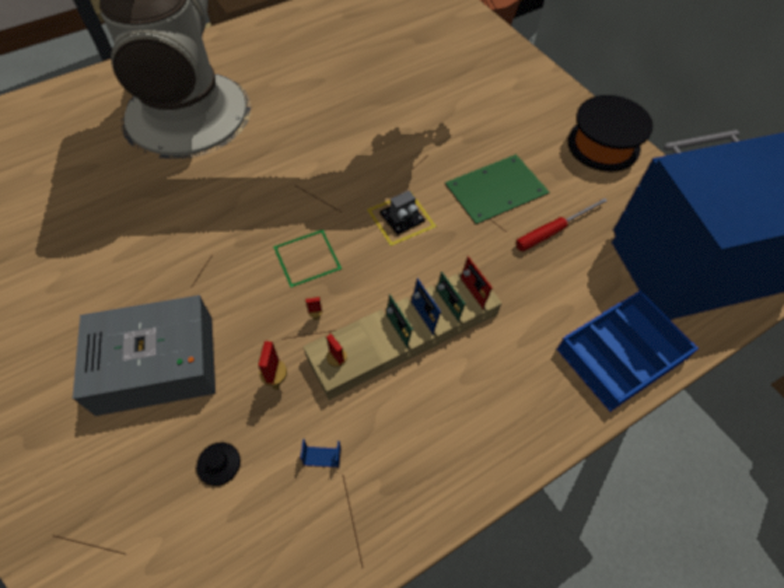

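The top view shows three red keys: in the stand at (457,267), a large one at (510,286) and a small one at (445,323). The stand key is the middle-sized one, so I'll use that. The module sits in the yellow outline at (305,376), the green outline is at (413,393), and the keyhole is at (596,369). Next is a close crop.

```bash
python3 - <<'E'
from h import *
c=load('top1'); im=c['img'][170:310,190:480,::-1]
cv2.imwrite('pics/top1c.png',cv2.resize(im,None,fx=2.75,fy=2.75,interpolation=cv2.INTER_CUBIC))
g=c['img'].astype(int)
hsv=cv2.cvtColor(c['img'],cv2.COLOR_RGB2HSV)
def comp(m,box):
    x0,y0,x1,y1=box; k=np.zeros(m.shape,np.uint8); k[y0:y1,x0:x1]=m[y0:y1,x0:x1]; return k
gr=comp(cv2.inRange(hsv,(45,90,40),(80,255,255)),(265,250,325,310))
ye=comp(cv2.inRange(hsv,(24,150,120),(34,255,255)),(190,240,245,300))
for n,m in(('green',gr),('yellow',ye)):
    v,u=np.nonzero(m); p=np.array([pt(c,a,b,0)[:2] for a,b in zip(u,v)],np.float32)
    print(n,len(p),cv2.minAreaRect(p))
# key bow (red high)
m=comp(cv2.inRange(hsv,(0,150,90),(8,255,255))|cv2.inRange(hsv,(172,150,90),(180,255,255)),(310,175,345,205))
v,u=np.nonzero(m); P=np.array([pt(c,a,b) for a,b in zip(u,v)]);print('key z',np.percentile(P[:,2],[5,50,95]))
t=P[P[:,2]>P[:,2].max()-.008]; print(len(t),t.mean(0),cv2.minAreaRect(t[:,:2].astype(np.float32)))
# module grey box top
Q=np.array([list(pt(c,a,b))for a in range(195,240) for b in range(245,290)])
t=Q[(Q[:,2]>.046)&(Q[:,2]<.06)];print('mod top',len(t),t.mean(0),cv2.minAreaRect(t[:,:2].astype(np.float32)))
t=Q[(Q[:,2]>.005)&(Q[:,2]<.06)];print('mod all',len(t),cv2.minAreaRect(t[:,:2].astype(np.float32)))
for u,v in((426,263),(295,300),(440,290)): print(pt(c,u,v))
E
```

```text
green 338 ((0.4470636248588562, 0.04267916455864906), (0.09178011119365692, 0.09261634945869446), 82.65240478515625)
yellow 370 ((0.4571281969547272, 0.22529470920562744), (0.09201587736606598, 0.09309502691030502), 86.13273620605469)
key z [0.048765 0.084    0.089735]
1 [0.3736 0.0818 1.0655] ((0.3736000061035156, 0.08179999887943268), (0.0, 0.0), 0.0)
mod top 172 [0.45789942 0.22646105 0.0512343 ] ((0.45821815729141235, 0.22675512731075287), (0.02195962518453598, 0.03932763636112213), 1.2649954557418823)
mod all 613 ((0.4580807685852051, 0.22370392084121704), (0.07440344244241714, 0.10232186317443848), 18.509960174560547)
[ 0.5076 -0.2474  0.0535]
[0.4012 0.0378 0.0041]
[ 0.449  -0.2733  0.0706]
```

View pics/top1c.png

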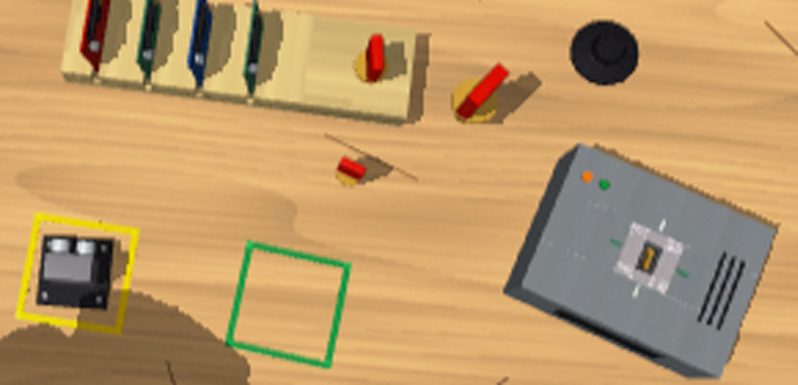

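```bash
cat >> h.py <<'E'
def go(x=None,y=None,z=None,yaw=None):
    "print tool turn (first), then the shift in the turned tool axes, mm"
    o=monitor.get_obs(); p=np.array(o['ee_pos']); r=R.from_euler('xyz',o['tcp_rot'],degrees=True)
    g=np.array([p[i] if a is None else a for i,a in enumerate((x,y,z))])
    if yaw is None: yaw=o['tcp_rot'][2]; 
    r2=R.from_euler('xyz',[180,0,yaw],degrees=True)
    print('pos',p.round(4),'rot',np.round(o['tcp_rot'],2),'q',np.round(o['q'],1),'F',np.round(o['wrist_force'],2),'T',np.round(o['torque'],3),'op',round(float(o['opening']),4),'t',round(o['time'],2))
    print('turn',np.degrees((r.inv()*r2).as_rotvec()).round(2),'shift mm',(r2.inv().apply(g-p)*1e3).round(1))
E
python3 -c "
from h import *
go(.458,.2265,.17,181.3)"
```

```text
pos [0.2286 0.5    0.2477] rot [-179.93    0.    155.43] q [65.4  5.  10.  95.1 -0.  90. ] F [ 0.56  0.2  -0.33] T [ 0.059  0.026 -0.049] op 0.0856 t 0.1
turn [-7.000e-02 -1.000e-02 -2.587e+01] shift mm [-223.1 -278.7   77.7]
```

```bash
python3 -m handwheel '[[0,0,0.01,0,0,-6.47],[0,0,0.01,0,0,-6.47],[0,0,0.01,0,0,-6.47],[0,0,0.01,0,0,-6.47],[-0.0186,-0.0232,0.003,0,0,0],[-0.0186,-0.0232,0.003,0,0,0],[-0.0186,-0.0232,0.003,0,0,0],[-0.0186,-0.0232,0.003,0,0,0]]' 1 20
python3 -m handwheel '[[-0.0186,-0.0232,0.003,0,0,0],[-0.0186,-0.0232,0.003,0,0,0],[-0.0186,-0.0232,0.003,0,0,0],[-0.0186,-0.0232,0.003,0,0,0],[-0.0186,-0.0232,0.003,0,0,0],[-0.0186,-0.0232,0.003,0,0,0],[-0.0186,-0.0232,0.003,0,0,0],[-0.0186,-0.0232,0.003,0,0,0]]'
python3 -m handwheel '[[0,0,0,0,0,0],[0,0,0,0,0,0],[0,0,0,0,0,0],[0,0,0,0,0,0],[0,0,0,0,0,0],[0,0,0,0,0,0],[0,0,0,0,0,0],[0,0,0,0,0,0]]'
python3 - <<'E'
from h import *
c=grab('wrist','w1')
go(.458,.2265,.17,181.3)
Q=np.array([pt(c,a,b) for a in range(0,560,2) for b in range(0,420,2)])
for lo,hi,n in((.046,.06,'top'),(.004,.011,'foot')):
    t=Q[(Q[:,2]>lo)&(Q[:,2]<hi)&(abs(Q[:,0]-.458)<.05)&(abs(Q[:,1]-.2265)<.05)]
    print(n,len(t),t.mean(0) if len(t) else 0,cv2.minAreaRect(t[:,:2].astype(np.float32)) if len(t) else 0)
E
```

```text
time: 0.77
ee_pos: [0.3056, 0.408, 0.1957]
tcp_rot: [-180.0, -0.0, -178.6]
wrist_force: [0.1, 0.3, 0.3]
opening: 0.0855
time: 1.43
ee_pos: [0.4588, 0.2256, 0.1719]
tcp_rot: [-180.0, -0.0, -178.7]
wrist_force: [0.5, 0.2, -1.0]
opening: 0.0856
time: 2.1
ee_pos: [0.458, 0.2274, 0.1724]
tcp_rot: [180.0, 0.0, -178.6]
wrist_force: [0.5, -0.5, 1.0]
opening: 0.0849
pos [0.458  0.2273 0.1724] rot [ 180.      0.   -178.65] q [26.4 -1.2 -4.7 86.5  0.  25. ] F [-0.32 -0.22 -0.15] T [0.009 0.017 0.037] op 0.0852 t 2.15
turn [0.   0.   0.05] shift mm [ 0.  -0.8  2.4]
top 393 [0.45496387 0.22646209 0.05113639] ((0.455864816904068, 0.22685478627681732), (0.02177334576845169, 0.0394739992916584), 0.5092911124229431)
foot 586 [0.4449698  0.22603328 0.00739522] ((0.455639123916626, 0.22650764882564545), (0.0594160333275795, 0.060002200305461884), 1.1233206987380981)
```

View pics/w1.png

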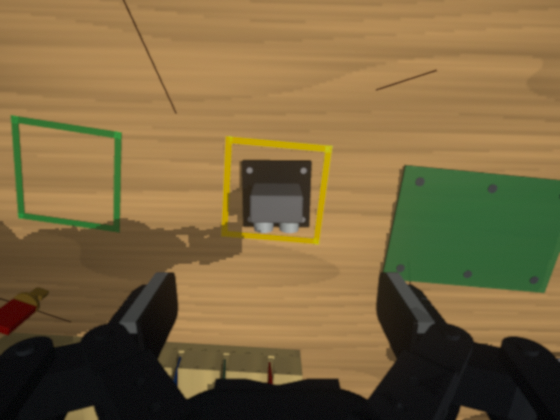

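The wrist view shows the module square in the yellow outline at (276,195), the green outline at (68,173) and the jaws straddling the module. Descend and grip.

```bash
python3 - <<'E'
from h import *
c=load('w1'); hsv=cv2.cvtColor(c['img'],cv2.COLOR_RGB2HSV)
m=cv2.inRange(hsv,(45,90,40),(85,255,255)); m[:,135:]=0; m[250:]=0
v,u=np.nonzero(m); p=np.array([pt(c,a,b,0)[:2] for a,b in zip(u,v)],np.float32); print(len(p),cv2.minAreaRect(p))
E
python3 -m handwheel '[[0,0,0.0173,0,0,0],[0,0,0.0173,0,0,0],[0,0,0.0173,0,0,0],[0,0,0.0173,0,0,0],[0,0,0.0173,0,0,0],[0,0,0.0173,0,0,0],[0,0,0.0173,0,0,0],[0,0,0.0173,0,0,0]]' 1 20
python3 -m handwheel '[[0,0,0,0,0,0],[0,0,0,0,0,0],[0,0,0,0,0,0],[0,0,0,0,0,0],[0,0,0,0,0,0],[0,0,0,0,0,0],[0,0,0,0,0,0],[0,0,0,0,0,0]]' -0.15 20
python3 -m handwheel '[[0,0,0,0,0,0],[0,0,0,0,0,0],[0,0,0,0,0,0],[0,0,0,0,0,0],[0,0,0,0,0,0],[0,0,0,0,0,0],[0,0,0,0,0,0],[0,0,0,0,0,0]]' -0.3 20
python3 -c "
from h import *
go(.446,.0427,None,172.65)"
```

```text
2181 ((0.4451800286769867, 0.042583778500556946), (0.0911133661866188, 0.09110702574253082), 82.42533111572266)
time: 2.82
ee_pos: [0.4581, 0.227, 0.0331]
tcp_rot: [180.0, 0.0, -178.7]
wrist_force: [-0.1, 0.9, -0.8]
opening: 0.0855
time: 3.48
ee_pos: [0.4589, 0.2274, 0.0353]
tcp_rot: [179.9, 0.1, -178.7]
wrist_force: [-0.4, 0.6, 5.4]
opening: 0.04
time: 4.15
ee_pos: [0.4589, 0.2274, 0.0353]
tcp_rot: [179.9, 0.1, -178.7]
wrist_force: [-0.9, 0.4, 7.2]
opening: 0.0396
pos [0.4589 0.2274 0.0353] rot [ 1.7994e+02  1.2000e-01 -1.7869e+02] q [ 26.4   1.1 -17.6  71.1   0.   25. ] F [-0.86  0.41  7.18] T [-0.109  0.121 -0.021] op 0.0396 t 4.15
turn [0.07 0.12 8.66] shift mm [ -10.8 -184.8   -0. ]
```

```bash
python3 -m handwheel '[[0,0,0,0,0,1.05],[0,0,0,0,0,1.05],[0,0,0,0,0,1.05],[0,0,0,0,0,1.05],[0,0,0,0,0,1.05],[0,0,0,0,0,1.05],[0,0,0,0,0,1.05],[0,0,0,0,0,1.05]]'
python3 -m handwheel '[[-0.0005,-0.00766,0,0,0,0],[-0.0005,-0.00766,0,0,0,0],[-0.0005,-0.00766,0,0,0,0],[-0.0005,-0.00766,0,0,0,0],[-0.0005,-0.00766,0,0,0,0],[-0.0005,-0.00766,0,0,0,0],[-0.0005,-0.00766,0,0,0,0],[-0.0005,-0.00766,0,0,0,0]]'
python3 -m handwheel '[[-0.0005,-0.00766,0,0,0,0],[-0.0005,-0.00766,0,0,0,0],[-0.0005,-0.00766,0,0,0,0],[-0.0005,-0.00766,0,0,0,0],[-0.0005,-0.00766,0,0,0,0],[-0.0005,-0.00766,0,0,0,0],[-0.0005,-0.00766,0,0,0,0],[-0.0005,-0.00766,0,0,0,0]]'
python3 -m handwheel '[[-0.0005,-0.00766,0,0,0,0],[-0.0005,-0.00766,0,0,0,0],[-0.0005,-0.00766,0,0,0,0],[-0.0005,-0.00766,0,0,0,0],[-0.0005,-0.00766,0,0,0,0],[-0.0005,-0.00766,0,0,0,0],[-0.0005,-0.00766,0,0,0,0],[-0.0005,-0.00766,0,0,0,0]]'
python3 - <<'E'
from h import *
go()
c=grab('top')
hsv=cv2.cvtColor(c['img'],cv2.COLOR_RGB2HSV)
cv2.imwrite('pics/t2.png',cv2.resize(c['img'][230:330,240:350,::-1],None,fx=5,fy=5,interpolation=cv2.INTER_CUBIC))
E
```

```text
time: 4.82
ee_pos: [0.4591, 0.2273, 0.0354]
tcp_rot: [179.9, 0.1, 172.9]
wrist_force: [0.6, -0.6, 5.4]
opening: 0.0401
time: 5.48
ee_pos: [0.4555, 0.1661, 0.0353]
tcp_rot: [179.9, 0.1, 172.9]
wrist_force: [0.2, 4.0, 5.8]
opening: 0.0398
time: 6.15
ee_pos: [0.452, 0.1047, 0.0354]
tcp_rot: [179.9, 0.1, 172.9]
wrist_force: [0.8, 4.3, 5.7]
opening: 0.0401
time: 6.82
ee_pos: [0.4484, 0.0433, 0.0353]
tcp_rot: [179.9, 0.2, 172.9]
wrist_force: [0.0, 3.9, 5.4]
opening: 0.0397
pos [0.4484 0.0433 0.0353] rot [1.7990e+02 1.5000e-01 1.7294e+02] q [  5.5  -7.5 -25.8  71.5   0.1  12.5] F [0.01 3.9  5.44] T [ 0.713 -0.03   0.023] op 0.0397 t 6.82
turn [0.1  0.15 0.  ] shift mm [0. 0. 0.]
```

View pics/t2.png

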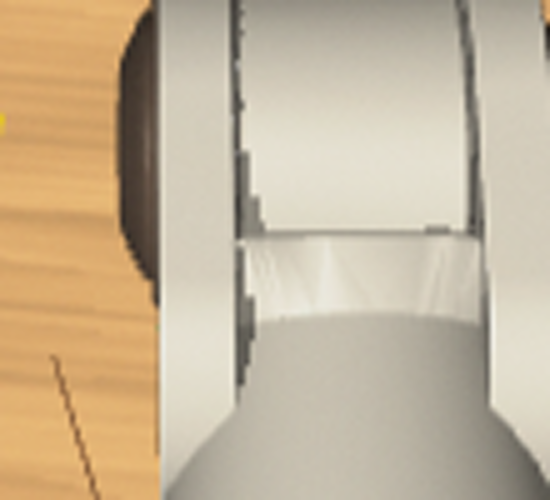

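The arm hides the module in that view. I'll open, rise, and look from the wrist.

```bash

python3 -m handwheel '[[0,0,0,0,0,0],[0,0,0,0,0,0],[0,0,0,0,0,0],[0,0,0,0,0,0],[0,0,0,0,0,0],[0,0,0,0,0,0],[0,0,0,0,0,0],[0,0,0,0,0,0]]' 1 20
python3 -m handwheel '[[0,0,-0.018,0,0,0],[0,0,-0.018,0,0,0],[0,0,-0.018,0,0,0],[0,0,-0.018,0,0,0],[0,0,-0.018,0,0,0],[0,0,-0.018,0,0,0],[0,0,-0.018,0,0,0],[0,0,-0.018,0,0,0]]'
python3 -m handwheel '[[0,0,0,0,0,0],[0,0,0,0,0,0],[0,0,0,0,0,0],[0,0,0,0,0,0],[0,0,0,0,0,0],[0,0,0,0,0,0],[0,0,0,0,0,0],[0,0,0,0,0,0]]'
python3 - <<'E'
from h import *
c=grab('wrist','w2'); go()
Q=np.array([pt(c,a,b) for a in range(0,560,2) for b in range(0,420,2)])
for lo,hi,n in((.046,.06,'top'),(.004,.011,'foot')):
    t=Q[(Q[:,2]>lo)&(Q[:,2]<hi)&(abs(Q[:,0]-.446)<.05)&(abs(Q[:,1]-.0427)<.05)]
    print(n,len(t),cv2.minAreaRect(t[:,:2].astype(np.float32)))
hsv=cv2.cvtColor(c['img'],cv2.COLOR_RGB2HSV)
m=cv2.inRange(hsv,(45,90,40),(85,255,255))
v,u=np.nonzero(m); p=np.array([pt(c,a,b,0)[:2] for a,b in zip(u,v)],np.float32)
p=p[(abs(p[:,0]-.446)<.065)&(abs(p[:,1]-.0427)<.065)]; print(len(p),cv2.minAreaRect(p))
# key and lock from top1: bow tops
c=load('top1')
for u,v in ((326,188),(326,191),(326,194),(325,197)): print(u,v,pt(c,u,v))
for u,v in ((425.5,264),(421,252)): print('lock',pt(c,u,v,.07))
E
```

```text
time: 7.53
ee_pos: [0.4474, 0.0431, 0.0338]
tcp_rot: [-180.0, -0.0, 172.9]
wrist_force: [0.5, 0.8, -0.1]
opening: 0.0853
time: 8.2
ee_pos: [0.4473, 0.0431, 0.1788]
tcp_rot: [-180.0, 0.0, 172.9]
wrist_force: [-0.3, 0.1, 0.0]
opening: 0.0859
time: 8.87
ee_pos: [0.4473, 0.0431, 0.1776]
tcp_rot: [-180.0, -0.0, 172.9]
wrist_force: [-0.2, -0.6, 0.6]
opening: 0.0849
pos [0.4473 0.0431 0.1777] rot [-1.8000e+02 -2.0000e-02  1.7291e+02] q [  5.5  -9.6 -11.9  87.8   0.   12.6] F [-0.03 -0.73  0.32] T [-0.081 -0.037 -0.005] op 0.0853 t 8.92
turn [-0.   -0.02  0.  ] shift mm [0. 0. 0.]
top 361 ((0.4449707269668579, 0.041927680373191833), (0.03883213549852371, 0.02153547666966915), 82.45822143554688)
foot 594 ((0.4448539614677429, 0.04241475090384483), (0.06000106781721115, 0.05877029150724411), 82.7555160522461)
1965 ((0.44552555680274963, 0.04258303344249725), (0.09090617299079895, 0.09081501513719559), 82.64301300048828)
326 188 [ 0.6539 -0.0092  0.0824]
326 191 [ 0.6462 -0.0094  0.0848]
326 194 [ 0.6384 -0.0096  0.0876]
325 197 [ 0.6384 -0.0103  0.0606]
lock [ 0.5031 -0.2409  0.07  ]
lock [ 0.5289 -0.2305  0.07  ]
```

View pics/w2.png

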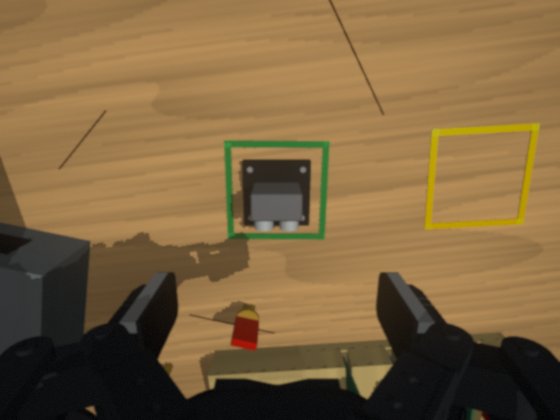

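The wrist view shows the module centred and square in green, within 1 mm and 1°, with the fingers clear. Now over to the stand key.

```bash
python3 -c "
from h import *
go(.640,-.009,.225,180)"
```

```text
pos [0.4473 0.0431 0.1777] rot [-1.8000e+02 -2.0000e-02  1.7291e+02] q [  5.5  -9.6 -11.9  87.8   0.   12.6] F [-0.03 -0.73  0.32] T [-0.081 -0.037 -0.005] op 0.0853 t 8.92
turn [-0.   -0.02 -7.09] shift mm [-192.7  -52.1  -47.3]
```

```bash

python3 -m handwheel '[[0,0,-0.016,0,0,-3.55],[0,0,-0.016,0,0,-3.55],[0,0,-0.015,0,0,0],[-0.015,-0.004,0,0,0,0],[-0.015,-0.004,0,0,0,0],[-0.015,-0.004,0,0,0,0],[-0.015,-0.004,0,0,0,0],[-0.015,-0.004,0,0,0,0]]'
python3 -m handwheel '[[-0.0167,-0.0046,0,0,0,0],[-0.0167,-0.0046,0,0,0,0],[-0.0167,-0.0046,0,0,0,0],[-0.0167,-0.0046,0,0,0,0],[-0.0167,-0.0046,0,0,0,0],[-0.0167,-0.0046,0,0,0,0],[-0.0167,-0.0046,0,0,0,0],[0,0,0,0,0,0]]'
python3 -m handwheel '[[0,0,0,0,0,0],[0,0,0,0,0,0],[0,0,0,0,0,0],[0,0,0,0,0,0],[0,0,0,0,0,0],[0,0,0,0,0,0],[0,0,0,0,0,0],[0,0,0,0,0,0]]'
python3 - <<'E'
from h import *
c=grab('wrist','w3',scale=1.4); go()
hsv=cv2.cvtColor(c['img'],cv2.COLOR_RGB2HSV)
m=cv2.inRange(hsv,(0,150,60),(8,255,255))|cv2.inRange(hsv,(172,150,60),(180,255,255))
v,u=np.nonzero(m); P=np.array([pt(c,a,b) for a,b in zip(u,v)])
t=P[(P[:,2]>.080)&(P[:,2]<.095)&(abs(P[:,0]-.645)<.04)&(abs(P[:,1]+.009)<.03)]
print(len(t),t.mean(0),cv2.minAreaRect(t[:,:2].astype(np.float32)))
E
```

```text
time: 9.58
ee_pos: [0.5231, 0.0229, 0.2248]
tcp_rot: [-180.0, 0.0, -180.0]
wrist_force: [1.0, 0.2, 0.3]
opening: 0.0854
time: 10.25
ee_pos: [0.6413, -0.0098, 0.2234]
tcp_rot: [-180.0, -0.0, 180.0]
wrist_force: [1.5, -0.1, -0.4]
opening: 0.0856
time: 10.92
ee_pos: [0.6392, -0.009, 0.225]
tcp_rot: [-180.0, 0.0, -180.0]
wrist_force: [-0.6, 0.1, 0.7]
opening: 0.0852
pos [ 0.6392 -0.009   0.225 ] rot [-180.      0.   -179.98] q [-0.8 17.3 21.7 94.4 -0.  -0.8] F [ 0.42 -0.72 -0.36] T [-0.002 -0.013  0.034] op 0.0854 t 10.97
turn [-0.  0. -0.] shift mm [0. 0. 0.]
391 [ 0.64945934 -0.01098414  0.08609872] ((0.650352954864502, -0.010936383157968521), (0.028929904103279114, 0.009246164001524448), 4.653358459472656)
```

View pics/w3.png

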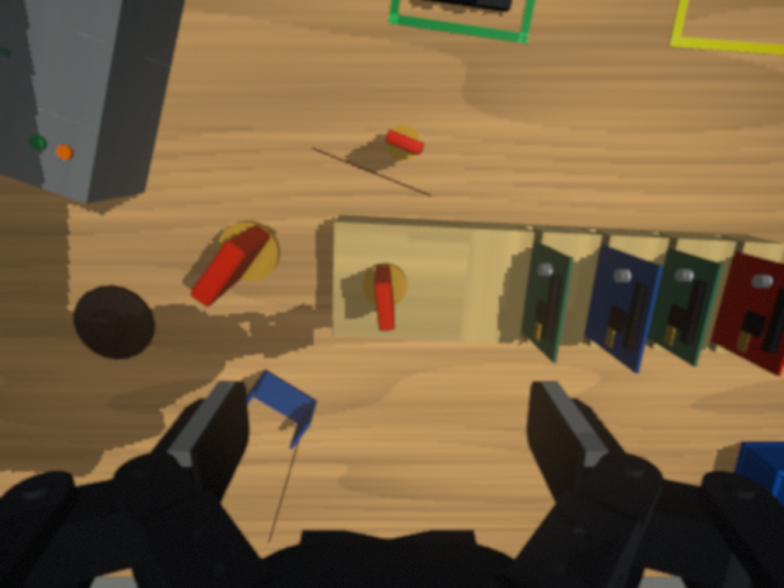

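The wrist view shows the medium key in the stand at (385,297), the large one at (230,262) and the small one at (405,140). Next I'll narrow the jaws, align, and descend.

```bash
python3 -c "
from h import *
go(.650,-.011,.064,184.65)"
```

```text
pos [ 0.6392 -0.009   0.225 ] rot [-180.      0.   -179.98] q [-0.8 17.3 21.7 94.4 -0.  -0.8] F [ 0.42 -0.72 -0.36] T [-0.002 -0.013  0.034] op 0.0854 t 10.97
turn [-0.    0.   -4.63] shift mm [-10.6  -2.8 161. ]
```

```bash

python3 -m handwheel '[[0,0,0,0,0,-4.6],[-0.0035,-0.0009,0,0,0,0],[-0.0035,-0.0009,0.015,0,0,0],[-0.0035,-0.0009,0.015,0,0,0],[0,0,0.015,0,0,0],[0,0,0,0,0,0],[0,0,0,0,0,0],[0,0,0,0,0,0]]' -0.1 25
python3 -m handwheel '[[0,0,0.0145,0,0,0],[0,0,0.0145,0,0,0],[0,0,0.0145,0,0,0],[0,0,0.0145,0,0,0],[0,0,0.0145,0,0,0],[0,0,0.0145,0,0,0],[0,0,0.0145,0,0,0],[0,0,0.0145,0,0,0]]'
python3 -m handwheel '[[0,0,0,0,0,0],[0,0,0,0,0,0],[0,0,0,0,0,0],[0,0,0,0,0,0],[0,0,0,0,0,0],[0,0,0,0,0,0],[0,0,0,0,0,0],[0,0,0,0,0,0]]'
python3 -c "
from h import *
go(.650,-.011,.064,184.65)"
```

```text
time: 11.63
ee_pos: [0.6502, -0.0109, 0.1809]
tcp_rot: [-180.0, 0.0, -175.4]
wrist_force: [0.3, -0.3, 0.2]
opening: 0.0384
time: 12.3
ee_pos: [0.6508, -0.0109, 0.0648]
tcp_rot: [-180.0, 0.1, -175.4]
wrist_force: [-0.3, -0.2, -0.0]
opening: 0.0388
time: 12.97
ee_pos: [0.6501, -0.0109, 0.0641]
tcp_rot: [-180.0, 0.0, -175.4]
wrist_force: [0.4, 0.1, -0.0]
opening: 0.0383
pos [ 0.6501 -0.0109  0.0641] rot [-1.8000e+02  2.0000e-02 -1.7539e+02] q [-1.  18.9  6.  77.   0.  -5.6] F [ 0.44  0.12 -0.04] T [ 0.023  0.004 -0.026] op 0.0383 t 12.97
turn [-0.    0.02 -0.04] shift mm [ 0.1 -0.1  0.1]
```

```bash

python3 -m handwheel '[[0,0,0,0,0,0],[0,0,0,0,0,0],[0,0,0,0,0,0],[0,0,0,0,0,0],[0,0,0,0,0,0],[0,0,0,0,0,0],[0,0,0,0,0,0],[0,0,0,0,0,0]]' -1 70
python3 -m handwheel '[[0,0,0,0,0,0],[0,0,0,0,0,0],[0,0,0,0,0,0],[0,0,0,0,0,0],[0,0,-0.005,0,0,0],[0,0,-0.01,0,0,0],[0,0,-0.01,0,0,0],[0,0,-0.01,0,0,0]]'
python3 -m handwheel '[[0,0,-0.0125,0,0,0],[0,0,-0.0125,0,0,0],[0,0,-0.0125,0,0,0],[0,0,-0.0125,0,0,0],[0,0,-0.0125,0,0,0],[0,0,-0.0125,0,0,0],[0,0,-0.0125,0,0,0],[0,0,-0.0125,0,0,0]]'
python3 - <<'E'
from h import *
go(.545,-.225,.205,154)
c=load('top1')
# console orientation from top-face depth
Q=np.array([pt(c,a,b) for a in range(360,490) for b in range(210,320)])
t=Q[(Q[:,2]>.066)&(Q[:,2]<.076)&(Q[:,0]<.62)]; print(len(t),cv2.minAreaRect(t[:,:2].astype(np.float32)))
E
```

```text
time: 13.63
ee_pos: [0.65, -0.011, 0.064]
tcp_rot: [-180.0, 0.0, -175.4]
wrist_force: [-0.6, -0.2, 1.9]
opening: 0.0088
time: 14.3
ee_pos: [0.6502, -0.0109, 0.1003]
tcp_rot: [-180.0, 0.0, -175.4]
wrist_force: [-0.2, -0.7, -0.4]
opening: 0.0093
time: 14.97
ee_pos: [0.65, -0.0109, 0.2003]
tcp_rot: [-180.0, 0.0, -175.4]
wrist_force: [0.5, 0.3, -1.2]
opening: 0.0093
pos [ 0.65   -0.0109  0.2003] rot [-1.8000e+02  1.0000e-02 -1.7539e+02] q [-1.  18.4 20.4 92.  -0.  -5.6] F [ 0.52  0.29 -1.21] T [-0.024 -0.055 -0.015] op 0.0093 t 14.97
turn [0.000e+00 1.000e-02 3.061e+01] shift mm [   0.5 -238.4   -4.7]
4398 ((0.5210382342338562, -0.19784528017044067), (0.2644483149051666, 0.13150036334991455), 70.08714294433594)
```

```bash

python3 -m handwheel '[[0,0,-0.005,0,0,5],[0,0,-0.005,0,0,5],[0,0,0,0,0,5],[0,0,0,0,0,5],[0,0,0,0,0,5],[0,0,0,0,0,5],[0,-0.02,0,0,0,0],[0,-0.02,0,0,0,0]]'
python3 -m handwheel '[[0,-0.0248,0,0,0,0],[0,-0.0248,0,0,0,0],[0,-0.0248,0,0,0,0],[0,-0.0248,0,0,0,0],[0,-0.0248,0,0,0,0],[0,-0.0248,0,0,0,0],[0,-0.0248,0,0,0,0],[0,-0.0248,0,0,0,0]]'
python3 -m handwheel '[[0,0,0,0,0,0],[0,0,0,0,0,0],[0,0,0,0,0,0],[0,0,0,0,0,0],[0,0,0,0,0,0],[0,0,0,0,0,0],[0,0,0,0,0,0],[0,0,0,0,0,0]]'
python3 -c "
from h import *
grab('wrist','w4',scale=1.4); go(.503,-.241)"
```

```text
time: 15.63
ee_pos: [0.6328, -0.0467, 0.2093]
tcp_rot: [-180.0, -0.0, 154.7]
wrist_force: [-0.7, -0.1, -0.2]
opening: 0.0088
time: 16.3
ee_pos: [0.5472, -0.2273, 0.2098]
tcp_rot: [180.0, 0.0, 154.6]
wrist_force: [0.1, -0.3, -1.3]
opening: 0.0092
time: 16.97
ee_pos: [0.5479, -0.2259, 0.2088]
tcp_rot: [180.0, -0.0, 154.6]
wrist_force: [0.5, -0.1, -0.4]
opening: 0.0092
pos [ 0.5479 -0.226   0.2089] rot [ 1.8000e+02 -1.0000e-02  1.5464e+02] q [-22.4  10.3  11.6  91.3   0.    2.9] F [ 0.   -0.35 -0.6 ] T [-0.013 -0.048 -0.004] op 0.0091 t 17.02
turn [ 0.   -0.01 -0.  ] shift mm [ 34.2 -32.8  -0. ]
```

View pics/w4.png

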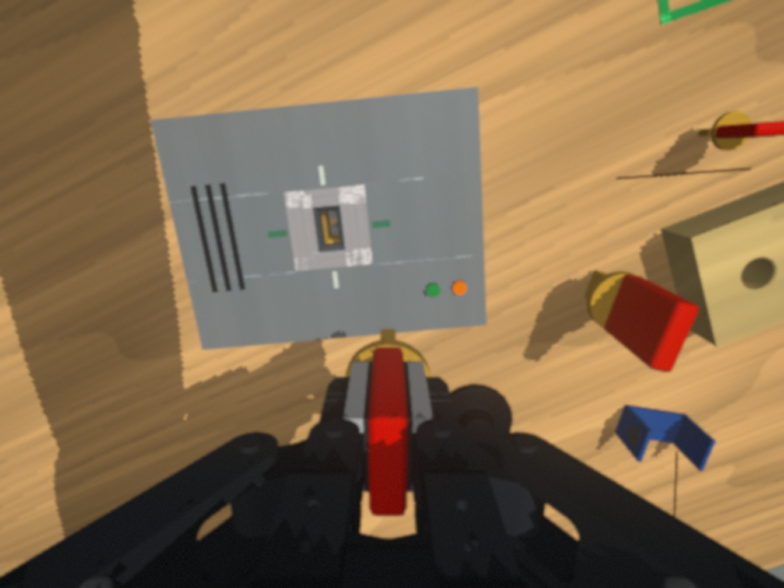

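The wrist view shows the key gripped upright at (388,420), the keyhole at (329,228) and the plug slot inside it. I'll enlarge the keyhole.

```bash
python3 - <<'E'
from h import *
c=load('w4'); im=c['img'][125:200,195:275,::-1]
cv2.imwrite('pics/w4c.png',cv2.resize(im,None,fx=7.5,fy=7.5,interpolation=cv2.INTER_CUBIC))
E
```

```text
(no output)
```

View pics/w4c.png

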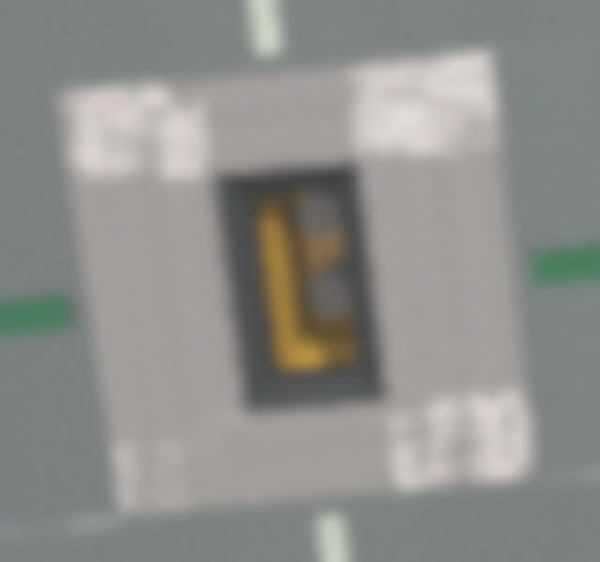

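```bash
python3 - <<'E'
from h import *
c=load('w4'); f=lambda u,v,z:pt(c,195+(u+.5)/7.5-.5,125+(v+.5)/7.5-.5,z)
for n,C in(('bevel',((218,178),(355,168),(383,400),(247,410))),('plate',((62,92),(494,50),(535,480),(120,512)))):
    p=np.array([f(u,v,.07)[:2] for u,v in C],np.float32); 
    e=np.diff(np.vstack([p,p[:1]]),axis=0)
    print(n,p.mean(0),np.hypot(*e.T).round(4),np.degrees(np.arctan2(e[:,1],e[:,0])).round(1))
print('faceplate z',f(120,300,None),f(450,300,None))
v0=pt(c,235,163); 
hsv=cv2.cvtColor(c['img'],cv2.COLOR_RGB2HSV)
m=cv2.inRange(hsv,(0,150,50),(8,255,255))|cv2.inRange(hsv,(172,150,50),(180,255,255)); m[:,:250]=0;m[:,310:]=0;m[:230]=0
v,u=np.nonzero(m); P=np.array([pt(c,a,b) for a,b in zip(u,v)])
print('bow z',np.percentile(P[:,2],[5,25,50,75,95]))
zt=np.percentile(P[:,2],95); t=P[P[:,2]>zt-.004]
print(len(t),t.mean(0),cv2.minAreaRect(t[:,:2].astype(np.float32)))
E
```

```text
bevel [ 0.50322497 -0.24112499] [0.014  0.0241 0.0143 0.0241] [  68.6  -20.2 -111.4  159.1]
plate [ 0.503125 -0.240875] [0.0439 0.0444 0.044  0.0437] [  69.9  -20.8 -111.   159. ]
faceplate z [ 0.4961 -0.2586  0.0693] [ 0.5109 -0.2279  0.0683]
bow z [0.197135 0.219775 0.2305   0.2313   0.2319  ]
2028 [ 0.54631849 -0.22590966  0.23150039] ((0.5197433233261108, -0.21379947662353516), (0.010634570382535458, 0.09236610680818558), 65.30447387695312)
```

```bash
python3 - <<'E'
from h import *
c=load('w4')
hsv=cv2.cvtColor(c['img'],cv2.COLOR_RGB2HSV)
m=cv2.inRange(hsv,(0,150,50),(8,255,255))|cv2.inRange(hsv,(172,150,50),(180,255,255)); m[:,:250]=0;m[:,310:]=0;m[:230]=0
v,u=np.nonzero(m); P=np.array([pt(c,a,b) for a,b in zip(u,v)])
r=R.from_euler('xyz',[180,0,154.64],degrees=True)
L=r.inv().apply(P-[.5479,-.226,.2089])*1e3
t=L[(L[:,2]<-19)&(L[:,2]>-27)&(abs(L[:,0])<25)]
print(np.percentile(t,[0,2,5,50,95,98,100],axis=0).round(1)); print(cv2.minAreaRect(t[:,:2].astype(np.float32)))
# collar
m=cv2.inRange(hsv,(12,90,60),(30,255,255)); m[:,240:][:, 75:]=0; m[:,:245]=0; m[:235]=0; m[280:]=0
v,u=np.nonzero(m); L=r.inv().apply(np.array([pt(c,a,b) for a,b in zip(u,v)])-[.5479,-.226,.2089])*1e3
k=(L[:,2]>10)&(L[:,2]<40);L=L[k]; print(len(L),L.min(0).round(1),L.max(0).round(1),np.median(L,0).round(1))
E
python3 -c "
from h import *
go(.503,-.241,.170,159.2)"
```

```text
[[-15.5  -6.  -24.3]
 [-14.   -5.4 -23.5]
 [-12.8  -5.  -23.2]
 [  1.4  -0.5 -22.2]
 [ 13.3   3.8 -20.1]
 [ 13.8   4.2 -19.5]
 [ 14.6   4.7 -19.1]]
((-0.45581626892089844, -0.6738438606262207), (10.634570121765137, 30.112491607666016), 89.33552551269531)
534 [  1.8 -15.   10. ] [14.1 15.8 29.3] [10.7  0.1 24. ]
pos [ 0.5479 -0.226   0.2089] rot [ 1.8000e+02 -1.0000e-02  1.5464e+02] q [-22.4  10.3  11.6  91.3   0.    2.9] F [ 0.   -0.35 -0.6 ] T [-0.013 -0.048 -0.004] op 0.0091 t 17.02
turn [ 0.   -0.01 -4.56] shift mm [ 36.7 -30.   38.9]
```

```bash

python3 -m handwheel '[[0,0,0,0,0,-4.55],[0.0074,-0.0059,0,0,0,0],[0.0074,-0.0059,0,0,0,0],[0.0074,-0.0059,0,0,0,0],[0.0074,-0.0059,0,0,0,0],[0.0074,-0.0059,0,0,0,0],[0,0,0.014,0,0,0],[0,0,0.015,0,0,0]]'
python3 -m handwheel '[[0,0,0.01,0,0,0],[0,0,0.01,0,0,0],[0,0,0.01,0,0,0],[0,0,0.01,0,0,0],[0,0,0,0,0,0],[0,0,0,0,0,0],[0,0,0,0,0,0],[0,0,0,0,0,0]]'
python3 -c "
from h import *
c=grab('wrist','w5',crop=(170,100,390,265),scale=3.5); go(.503,-.241,.0985,159.2)"
```

```text
time: 17.68
ee_pos: [0.5021, -0.2415, 0.181]
tcp_rot: [-180.0, 0.2, 159.1]
wrist_force: [0.8, 0.2, 0.5]
opening: 0.0093
time: 18.35
ee_pos: [0.5031, -0.2408, 0.1406]
tcp_rot: [-180.0, 0.1, 159.2]
wrist_force: [0.2, -0.2, -0.0]
opening: 0.0089
pos [ 0.5031 -0.2409  0.1406] rot [-1.7999e+02  6.0000e-02  1.5917e+02] q [-25.6   5.2  -1.6  83.1  -0.   -4.7] F [ 0.03 -0.5  -0.89] T [ 0.004 -0.069 -0.002] op 0.0089 t 18.4
turn [-0.01  0.06 -0.03] shift mm [ 0.  -0.2 42.1]
```

View pics/w5.png

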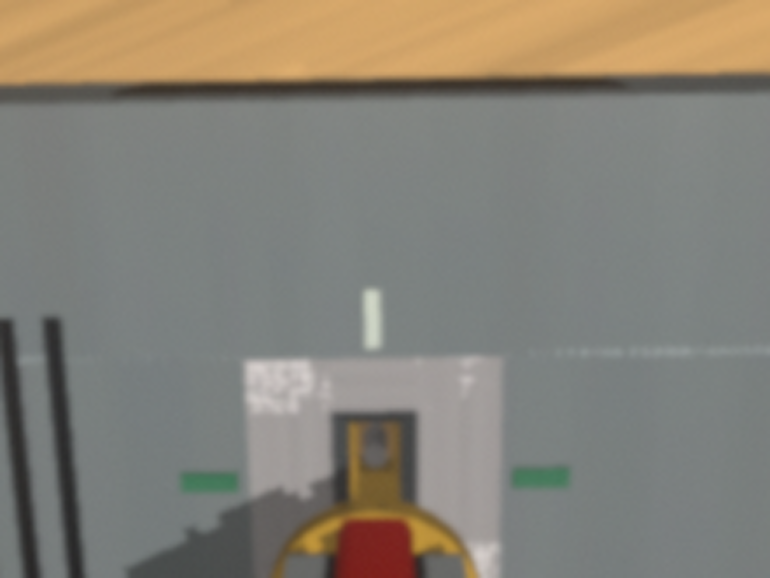

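The crop shows slot, bit and collar sharing one centreline at x≈375, with the yaw lined up. Lowering in.

```bash

python3 -m handwheel '[[0,0,0.0025,0,0,0],[0,0,0.0025,0,0,0],[0,0,0.0025,0,0,0],[0,0,0.0025,0,0,0],[0,0,0.0025,0,0,0],[0,0,0.0025,0,0,0],[0,0,0.0025,0,0,0],[0,0,0.0025,0,0,0]]'
python3 -c "
from h import *
go(.503,-.241,.0985,159.2)"
```

```text
time: 19.07
ee_pos: [0.5027, -0.2407, 0.1196]
tcp_rot: [-180.0, -0.0, 159.2]
wrist_force: [0.6, 0.1, -0.4]
opening: 0.0089
pos [ 0.5027 -0.2407  0.1196] rot [-1.8000e+02 -1.0000e-02  1.5916e+02] q [-25.6   5.4  -3.7  80.9  -0.   -4.7] F [ 0.57  0.06 -0.39] T [ 0.011 -0.015 -0.037] op 0.0089 t 19.07
turn [-0.   -0.01 -0.04] shift mm [-0.4 -0.2 21.1]
```

No contact force at 9 mm depth, so the bit is in the slot. Going on to the pins.

```bash

python3 -m handwheel '[[0,0,0.002,0,0,0],[0,0,0.002,0,0,0],[0,0,0.002,0,0,0],[0,0,0.002,0,0,0],[0,0,0.002,0,0,0],[0,0,0.002,0,0,0],[0,0,0.002,0,0,0],[0,0,0.002,0,0,0]]'
python3 -m handwheel '[[0,0,0.001,0,0,1.5],[0,0,0.001,0,0,-1.5],[0,0,0.001,0,0,-1.5],[0,0,0.001,0,0,1.5],[0,0,0.001,0,0,1.5],[0,0,0.001,0,0,-1.5],[0,0,0.001,0,0,-1.5],[0,0,0.001,0,0,1.5]]'
python3 -c "
from h import *
go(.503,-.241,.0985,159.2)"
```

```text
time: 19.73
ee_pos: [0.5028, -0.2408, 0.1039]
tcp_rot: [-180.0, 0.0, 159.2]
wrist_force: [-0.5, 0.2, 6.8]
opening: 0.0088
time: 20.4
ee_pos: [0.5031, -0.2409, 0.0979]
tcp_rot: [-180.0, 0.1, 159.3]
wrist_force: [-6.6, 2.8, 21.2]
opening: 0.0091
pos [ 0.5031 -0.2409  0.0979] rot [-1.7999e+02  1.2000e-01  1.5928e+02] q [-25.6   5.6  -5.8  78.4  -0.   -4.9] F [-6.65  2.84 21.2 ] T [0.773 1.389 0.076] op 0.0091 t 20.4
turn [-0.01  0.12  0.08] shift mm [ 0.  -0.1 -0.6]
```

```bash

python3 -m handwheel '[[0,0,0.0005,0,0,1.5],[0,0,0.0005,0,0,-1.5],[0,0,0.0005,0,0,-1.5],[0,0,0,0,0,1.5],[0,0,0,0,0,0],[0,0,0,0,0,0],[0,0,0,0,0,0],[0,0,0,0,0,0]]'
python3 -c "
from h import *
c=grab('wrist','w6',crop=(170,100,390,265),scale=3.5); go(.503,-.241,.0985,159.2)"
```

```text
time: 21.07
ee_pos: [0.5031, -0.2409, 0.0978]
tcp_rot: [-180.0, 0.2, 159.2]
wrist_force: [-8.5, 3.0, 23.4]
opening: 0.0092
pos [ 0.5032 -0.241   0.0979] rot [-179.98    0.2   159.16] q [-25.6   5.6  -5.9  78.3  -0.   -4.7] F [-8.19  2.89 23.77] T [ 0.832  1.817 -0.005] op 0.0091 t 21.12
turn [-0.02  0.2  -0.04] shift mm [ 0.1 -0.1 -0.6]
```

View pics/w6.png

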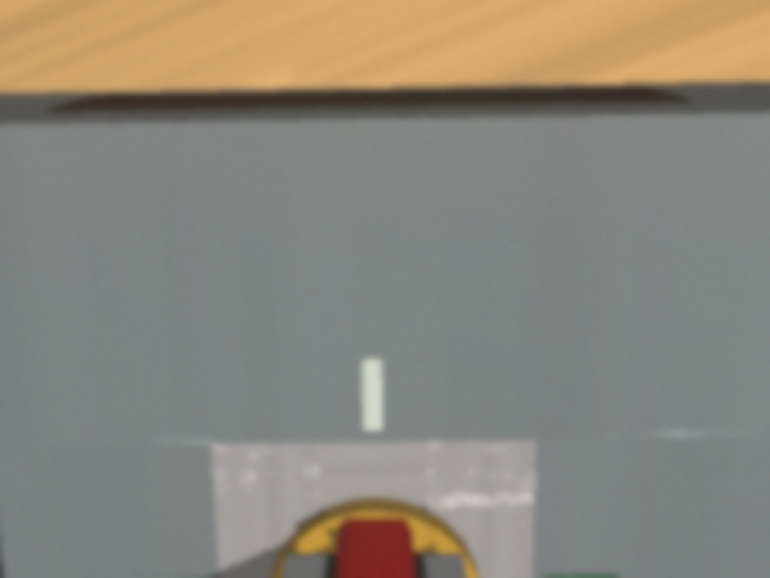

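The collar now lies on the faceplate, and z held while the force rose, so the key is home. Turning clockwise.

```bash

python3 -m handwheel '[[0,0,-0.001,0,0,0],[0,0,0,0,0,3],[0,0,0,0,0,3],[0,0,0,0,0,3],[0,0,0,0,0,3],[0,0,0,0,0,3],[0,0,0,0,0,3],[0,0,0,0,0,3]]' -1 90
python3 -c "
from h import *
go(.503,-.241,.0985,159.2)"
```

```text
time: 21.78
ee_pos: [0.5034, -0.2404, 0.0979]
tcp_rot: [179.9, 0.1, 138.0]
wrist_force: [-3.8, 5.9, 16.9]
opening: 0.009
pos [ 0.5034 -0.2404  0.0979] rot [1.7988e+02 1.3000e-01 1.3805e+02] q [-25.6   5.6  -5.9  78.4   0.1  16.4] F [-3.78  5.92 16.94] T [1.205 0.86  0.044] op 0.009 t 21.78
turn [  0.09   0.15 -21.15] shift mm [ 0.2 -0.7 -0.6]
```

```bash

python3 -m handwheel '[[0,0,0,0,0,4],[0,0,0,0,0,4],[0,0,0,0,0,4],[0,0,0,0,0,4],[0,0,0,0,0,4],[0,0,0,0,0,4],[0,0,0,0,0,4],[0,0,0,0,0,4]]'
python3 -m handwheel '[[0,0,0,0,0,4],[0,0,0,0,0,4],[0,0,0,0,0,4],[0,0,0,0,0,4],[0,0,0,0,0,4],[0,0,0,0,0,4],[0,0,0,0,0,4],[0,0,0,0,0,4]]'
python3 -c "
from h import *
go(.5031,-.241,.0979,69)"
```

```text
time: 22.45
ee_pos: [0.5039, -0.2402, 0.0979]
tcp_rot: [179.8, 0.0, 106.0]
wrist_force: [-0.4, 6.2, 15.5]
opening: 0.0091
time: 23.12
ee_pos: [0.5046, -0.2402, 0.098]
tcp_rot: [179.7, -0.1, 74.0]
wrist_force: [2.6, 5.5, 14.7]
opening: 0.0089
pos [ 0.5046 -0.2402  0.098 ] rot [ 1.797e+02 -1.000e-01  7.403e+01] q [-25.5   5.6  -5.8  78.2   0.1  80.4] F [ 2.59  5.47 14.69] T [ 1.333 -0.527  0.174] op 0.0089 t 23.12
turn [ 0.29 -0.11  5.03] shift mm [-1.2 -1.1  0.1]
```

```bash

python3 -m handwheel '[[0,0,0,0,0,1.5],[0,0,0,0,0,1.5],[0,0,0,0,0,1.5],[0,0,0,0,0,1.5],[0,0,0,0,0,0],[0,0,0,0,0,0],[0,0,0,0,0,0],[0,0,0,0,0,0]]'
python3 - <<'E'
from h import *
c=grab('wrist','w7',scale=1.4); go(.5031,-.241,.0979,69)
r=R.from_euler('xyz',monitor.get_obs()['tcp_rot'],degrees=True); p=monitor.get_obs()['ee_pos']
hsv=cv2.cvtColor(c['img'],cv2.COLOR_RGB2HSV)
m=cv2.inRange(hsv,(0,150,50),(8,255,255))|cv2.inRange(hsv,(172,150,50),(180,255,255)); m[:,:250]=0;m[:,310:]=0;m[:230]=0
v,u=np.nonzero(m); L=r.inv().apply(np.array([pt(c,a,b) for a,b in zip(u,v)])-p)*1e3
t=L[(L[:,2]<-19)&(L[:,2]>-27)&(abs(L[:,0])<25)]; print(cv2.minAreaRect(t[:,:2].astype(np.float32)),np.median(t[:,2]))
E
```

```text
time: 23.78
ee_pos: [0.5046, -0.2403, 0.098]
tcp_rot: [179.7, -0.1, 68.2]
wrist_force: [2.7, 6.6, 14.6]
opening: 0.0091
pos [ 0.5047 -0.2403  0.098 ] rot [ 1.797e+02 -1.300e-01  6.822e+01] q [-25.5   5.6  -5.8  78.2   0.1  86.2] F [ 2.55  5.85 13.53] T [ 1.376 -0.573  0.104] op 0.0093 t 23.83
turn [ 0.3  -0.13 -0.78] shift mm [-1.2 -1.2  0.1]
((-2.696547508239746, -1.4526896476745605), (31.158231735229492, 10.495142936706543), 0.11761955916881561) -22.005121085143173
```

View pics/w7.png

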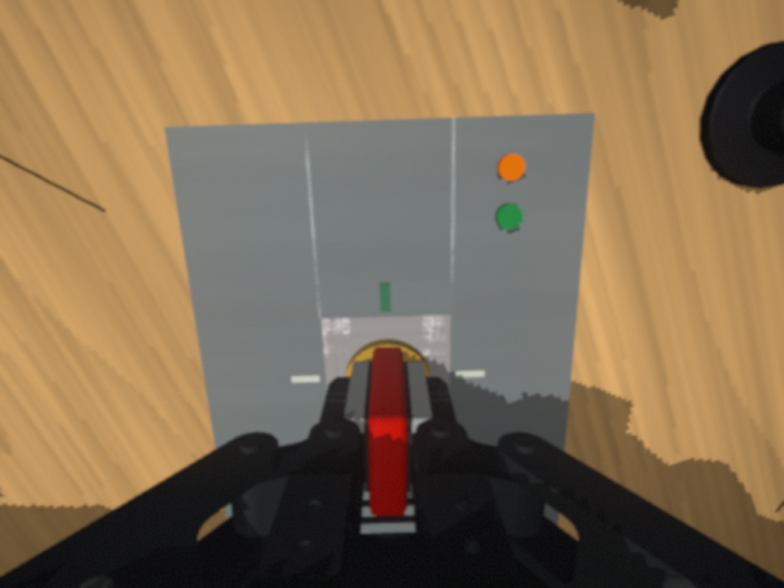

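The last view shows the key square across the console at (388,420), turned about 91°, with the collar on the faceplate and 0.10 Nm on the wrist, which matches the spring near its stop. Handing in.

```bash
python3 -c "
from h import *
print(order.job_done())"
```

```text
the job is handed in; nothing more can be done
None
```

The job is handed in at about 24 s on the robot's clock; it reports no verdict, so what follows rests on my own checks.

- **Module:** I slid it from the yellow to the green outline and released it. The wrist camera then put it within about 1 mm and 1° of the outline's centre and axes. I did not look at it again after that.
- **Key home:** I took the middle-sized key from the stand and pushed it past the pins with a small wiggle. The TCP height stayed at 0.098 m as the push rose to 23 N, and the picture shows the collar on the faceplate.
- **Key turned:** I turned it about 91° clockwise and am still holding it with the grip set to 90 N. The wrist reads 0.10 Nm, which matches the spring near its stop. The plug angle itself can't be read; allowing for the play, it should be at least 86°.
- **Small disagreements:** The TCP drifted about 1.5 mm sideways during the turn. The last bow fit reads up to 3 mm off the TCP, though it read under 1 mm before the turn. About 6 N of side force remains. The collar looked centred, but its distance from the keyhole was not measured directly at the end.
- **Bystanders:** No move came near them, but I did not measure them again at the end.

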